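# Shake down the jars on the vibrator

## Robot

A 6-joint arm with a two-finger parallel gripper is mounted at the origin on a cart in front of the work surface, level with it; the furniture and walls round the work are solid. World frame = base frame: x ahead of the robot, y to its left, z up, the work surface at z = 0. Lengths are in m, angles in degrees, forces in N, time in s.
With the tool pointing down it reaches from about 0.4 to 0.825 m from the base axis. Payload 7 kg.
Tool frame: the origin (TCP) lies midway between the tips of the shut fingers; the grasp point (between the pads) lies 19 mm behind it; z points along the fingers, y is the line along which they close (so a half turn about z gives the same grasp; the last joint's range is limited). The gripper opens to 88 mm and grips with 3 to 60 N. Pads are 19 mm wide; open, the fingers measure 130 mm over their backs; the gripper's body (78 mm by 193 mm) begins 47 mm behind the grasp point.
Start: joints at [84.746, 20.546, 0.682, 0, -70.136, -16.507], TCP at [0.25, 0.627, 0.227] pointing down, gripper open.
Joint ranges: [-176.03, 176.03], [-82.01, 121.73], [-58.28, 71.71], [-173.87, 95.51], [-174.79, -0.11], [-173.66, 173.66]. Speed limits (degrees/s): [136.94, 136.94, 172.46, 180, 180, 180].

## Interface

Orientations are given as [roll, pitch, yaw] about the fixed x, y, z axes, in that order (R = Rz(yaw) Ry(pitch) Rx(roll)).
In Python, from plant import ctrl, viewer, close_job gives the robot as it stands. The module is installed in compiled form; this text tells all that it offers.
- The arm moves only by the tool step_arm, never from a script. Its argument "moves" is a list that holds one entry, the list of rows, each a list of 5 numbers: the shift along the world's x, y, z in cm, then the turn about the world's z in rad, then the finger opening in cm, from 0 to 8.76. In form: [[[tx, ty, tz, twist, grip], ...]]. A call has 1 to 10 rows; each row shifts and turns the commanded pose from where the row before left it; what a row does not reach is not made up. A row lasts 1/10 s, in which the tool goes at most 50 mm and 8.59 degrees, less where a joint would pass 70% of its speed; a pose out of reach is approached as far as the arm can. A call with a gripper value outside its range is refused whole. The fingers move at their own pace and stop on an object; the grip force is fixed at half the most. Time passes only in rows, so rows that do not move let the fingers close. It gives the time, the measured TCP pose, the force, the opening and the grip force at its end, in the units of the state.
- ctrl.get_obs(): the state, without advancing time (a new reading comes with each control period).
- viewer.snapshot(name): name is "scene" or "top" or "wrist"; returns (picture, depth): 480x640x3 uint8, blue, green, red; 480x640 float32, m along the optical axis (not along the pixel's ray), 0 where there is no reading.
- viewer.camera_info(name): a dict with "camera_matrix" (3x3 intrinsics, pixels), "eye" and "orientation" of the camera in the world. Camera axes: x right, y down, z forward; pixel columns grow to the right and rows downward; lengths in m; the calibration is good to about 2 mm. A picture is of the moment at which its call begins: read the wrist's pose just before it. camera_info takes no time and is no camera call; for the wrist camera it gives the pose at the moment of the call.
- close_job(): hands the job in; it is judged then, once.
The state is a dict: "clock": time; "joint_pos": joint angles; "qvel": joint speeds; "tau": joint torques, N m; "tool_pos": TCP position; "orientation": TCP orientation; "force": force on the tool from outside, world axes, zero at the start; "moment": the same for the moment, N m; "opening": finger opening in m; "gripper_force": force on a finger pad.
Only numpy, scipy, OpenCV 4.12 (cv2) and the standard library are available. Lean on these libraries where they do the work, as an engineer would, in place of code of your own. Each camera call takes 0.05 s, during which the arm holds its last target. There are 200 camera calls.

## Task

Stand all the jars and bottles from the worktop in front of the vibrator (three or four) upright on the vibrator's plate. Then turn the vibrator's dial exactly four clicks clockwise, pull the run knob all the way out to start it and push it fully home again to stop it, and only then turn the dial four clicks back to where it stood. The jars and bottles stay standing on the plate; leave the articulator, the plaster cast and the small carton where they are.

Things in the scene. Friction and masses are not known exactly. Their poses are not given: they have to be found in the camera images.
- vibrator: Low white vibrator fixed to the worktop, 335 mm long (y) by 110 mm deep (x); x points from its front to its back, y along it from the plate to the control box, z up. Origin on the worktop, under the middle of its depth, 180 mm from its plate end and 155 mm from its box end. The control box at the +y end is 110 mm in x, 84 mm in y, its top 45 mm above the worktop, its centre 112.5 mm from the origin along y.
- plate (a point): Centre of the vibrator's flat rubber-topped plate, on the rubber, 25 mm above the worktop; axes as the vibrator's. The flat measures 100 mm in x and 231 mm in y inside a lip 4 mm wide that stands 3 mm above the rubber; at the end away from the control box (-y) a fence stands 22 mm above the rubber. Beyond that end a microscope hangs from a boom over the right of the worktop: keep the arm clear of it.
- dial_grip (a point): Centre of the fluted black dial knob on top of the control box: upright cylinder 38 mm across, 30 mm tall, grasped from above; this point lies on its vertical axis, half-way up (65 mm above the worktop), its top 15 mm higher. It has a flat skirt 52 mm across at its foot and a white pointer line.
- dial_pointer (a point): Tip of the white pointer on the dial's skirt, 26 mm from the dial's axis; goes round with the dial.
- dial (a joint): Angle of the dial in rad, growing clockwise as seen from above. Detents (clicks) every 0.5236 rad (30 degrees), at 0, 0.5236, ... 4.712, with end stops just beyond the first and the last. It starts in one of the first three. Passing a click takes about 0.1 N m; let go between clicks it drops into the nearer one.
- run_grip (a point): Centre of the black round pull of the run knob, which sticks out of the control box's front on a level rod: a disc 26 mm across and 16 mm thick whose axis is the rod, 32 mm above the worktop; grasp it from above across its sides (along the machine's y). When home its centre is 30 mm in front of the box's front face. Its axes are the machine's; it is pulled out along -x.
- run_knob (a joint): How far the run knob is pulled out, in m: 0 fully home, 0.030 fully out (stop). A hump half-way (about 5 N) keeps it at either end.
- jar_powder_centre (a point): White screw-top jar with a white lid, 62 mm tall over all; the body, to be grasped, is a cylinder 52 mm across from the foot to 49 mm up. This point lies on its axis 25 mm above its foot; z is its own up axis. May be absent.
- jar_liquid_centre (a point): Brown glass screw-top bottle with a black lid, 78 mm tall over all; the body, to be grasped, is a cylinder 40 mm across from the foot to 61 mm up. This point lies on its axis 30 mm above its foot; z is its own up axis. May be absent.
- jar_separator_centre (a point): Small white screw-top jar with a blue lid, 50 mm tall over all; the body, to be grasped, is a cylinder 36 mm across from the foot to 40 mm up. This point lies on its axis 20 mm above its foot; z is its own up axis. May be absent.
- dropper_bottle_centre (a point): Slim white bottle with a pointed blue tip, 80 mm tall over all; the body, to be grasped, is a cylinder 33 mm across from the foot to 50 mm up. This point lies on its axis 25 mm above its foot; z is its own up axis. May be absent.
- articulator: Bystander: brass articulator with two casts, 83 x 86 x 79 mm; origin under its centre. Not to be moved.
- cast: Bystander: yellowish plaster model of a jaw, 51 x 66 x 31 mm; origin under its centre. Not to be moved.
- label_box: Bystander: small flat carton, 48 x 74 x 26 mm; origin under its centre. Not to be moved.
Not all that is in view belongs to the job. What is shaped like the part that bears dropper_bottle_centre but orange or turquoise is not meant.

How it is judged (in metres and radians):
On the way, in this order (a step that is already met when the one before it is completed fails the run):
1. all jars and bottles stand upright on the plate (x of jar_powder_centre in the frame of plate between -0.04 and 0.04 m and y of jar_powder_centre in the frame of plate between -0.107 and 0.107 m and z of jar_powder_centre in the frame of plate between 0.019 and 0.031 m and angle between each of jar_powder_centre, jar_liquid_centre, jar_separator_centre, dropper_bottle_centre's own z axis and vertical below 0.15 rad and x of jar_liquid_centre in the frame of plate between -0.04 and 0.04 m and y of jar_liquid_centre in the frame of plate between -0.107 and 0.107 m and z of jar_liquid_centre in the frame of plate between 0.024 and 0.036 m and x of jar_separator_centre in the frame of plate between -0.04 and 0.04 m and y of jar_separator_centre in the frame of plate between -0.107 and 0.107 m and z of jar_separator_centre in the frame of plate between 0.014 and 0.026 m and x of dropper_bottle_centre in the frame of plate between -0.04 and 0.04 m and y of dropper_bottle_centre in the frame of plate between -0.107 and 0.107 m and z of dropper_bottle_centre in the frame of plate between 0.019 and 0.031 m), for 0.2 s.
2. the dial rests four clicks clockwise of its start, the jars on the plate (all of step 1 and distance of dial_pointer from where it was at the start of the episode between 0.0421 and 0.0475 m and value of joint dial below 3.5 rad and value of joint run_knob below 0.003 m), for 0.2 s.
3. the run knob is pulled out to its stop, the dial still four clicks up and the jars on the plate (all of step 1 and value of joint run_knob above 0.026 m and distance of dial_pointer from where it was at the start of the episode between 0.0421 and 0.0475 m and value of joint dial below 3.5 rad), for 0.2 s.
4. the run knob is pushed home, the dial still four clicks up (value of joint run_knob below 0.003 m and distance of dial_pointer from where it was at the start of the episode between 0.0421 and 0.0475 m and value of joint dial below 3.5 rad), for 0.2 s.
At the end, for the whole second after the job is handed in: All jars and bottles stand upright on the plate (axes within the lip, 40 mm of its middle in depth, 107 mm in length; lean under 0.15 rad); run knob home within 3 mm; dial back in the click it started from (all of step 1 and value of joint run_knob below 0.003 m and distance of dial_pointer from where it was at the start of the episode below 0.0055 m); the robot touches nothing.
It fails at once if the articulator is shifted more than 25 mm (distance of articulator from where it was at the start of the episode above 0.025 m).
It fails at once if the plaster cast is shifted more than 25 mm (distance of cast from where it was at the start of the episode above 0.025 m).
It fails at once if the small carton is shifted more than 25 mm (distance of label_box from where it was at the start of the episode above 0.025 m).
Of jar_powder, jar_liquid, jar_separator, dropper_bottle only 3 to 4 are there at a start; the rules pass over those that are not, and their reading is None.
At some moment in a run one of jar_powder, jar_separator may be knocked a few centimetres aside while the robot is not near it.
Once in a run the grip may slacken for a moment while it holds something.
It also fails if it takes over 176 s, if anything falls off the work surface, if the arm or the gripper's body presses on something with over 40 N, if the wrist force passes 120 N, or if a joint passes its speed limit or range.

## Working session

There is one attempt and no reset: what is moved stays moved. The work goes in short steps, Python scripts to look and compute and a tool call to move; the robot and the scene stay as the last step left them, time stands still between calls to the robot, and variables do not carry over. Pictures are saved under pics/ and viewed, at most 14 in all, crops included, and the job is handed in when it is done.

Besides the shell and the picture viewer there is one more tool, called after ">>>" as name(argument=value, ...) on one line, values as JSON. step_arm: Moves the arm, as the interface text tells. Its arguments: {"type":"object","properties":{"moves":{"type":"array","items":{"type":"array","items":{"type":"array","items":{"type":"number"}}}}},"required":["moves"]}

```bash
mkdir -p pics; cat > h.py <<'E'
import numpy as np, cv2
from plant import ctrl, viewer, close_job
from scipy.spatial.transform import Rotation as R
def info(n):
    i=viewer.camera_info(n); K=np.array(i["camera_matrix"]); o=np.array(i["orientation"],float)
    M=o if o.shape==(3,3) else R.from_euler('xyz',o,degrees=True).as_matrix()
    return K,np.array(i["eye"]),M
def snap(n,save=None):
    c=info(n); p,d=viewer.snapshot(n)
    if save: cv2.imwrite('pics/%s.png'%save,p); np.savez('pics/%s.npz'%save,p=p,d=d,K=c[0],e=c[1],M=c[2])
    return p,d,c
def onplane(c,u,v,z):
    K,e,M=c; r=M@np.linalg.inv(K)@[u,v,1]; return e+r*(z-e[2])/r[2]
def cloud(d,c):
    K,e,M=c; v,u=np.mgrid[:480,:640]
    P=np.stack([(u-K[0,2])/K[0,0]*d,(v-K[1,2])/K[1,1]*d,d],-1)
    W=P@M.T+e; W[d==0]=np.nan; return W
E
python3 - <<'E'
from h import *
for n in("scene","top","wrist"):
    snap(n,n+'0'); print(n,viewer.camera_info(n))
print(ctrl.get_obs())
E
```

```text
scene {'camera_matrix': array([[575.79963999,   0.        , 314.94489846],
       [  0.        , 575.79963999, 233.91544521],
       [  0.        ,   0.        ,   1.        ]]), 'eye': array([ 0.97171832, -0.04196063,  0.71396372]), 'orientation': array([-137.51305272,    0.52180113,   54.02601891])}
top {'camera_matrix': array([[525.86781979,   0.        , 316.70692164],
       [  0.        , 525.86781979, 242.14224121],
       [  0.        ,   0.        ,   1.        ]]), 'eye': array([0.3947888 , 0.27949752, 1.06154421]), 'orientation': array([-173.73939167,    1.54361292,  -91.30024948])}
wrist {'camera_matrix': array([[386.88390539,   0.        , 323.31437711],
       [  0.        , 386.88390539, 244.32783899],
       [  0.        ,   0.        ,   1.        ]]), 'eye': array([0.32755498, 0.59555295, 0.38291419]), 'orientation': array([ 1.62222772e+02, -8.15992194e-02, -1.11731449e+02])}
{'clock': 0.15, 'joint_pos': array([ 8.47454906e+01,  2.05819269e+01,  6.44343946e-01, -1.16673232e-02,
       -7.01353537e+01, -1.65073730e+01]), 'qvel': array([-0.02833186, -0.00429634,  0.096492  ,  0.0486076 ,  0.08052657,
        0.14730699]), 'tau': array([-1.52191515e-03, -5.83275068e+01,  2.93292153e+01,  7.00127006e+00,
        8.77939747e-03, -1.06676184e-04]), 'tool_pos': array([0.25015673, 0.62653323, 0.22583689]), 'orientation': array([ 1.79926953e+02, -1.02082620e-02, -2.17658474e+01]), 'force': array([-0.58616919,  1.45679684, -0.02496136]), 'moment': array([0.05448833, 0.00180566, 0.01817843]), 'gripper_force': 0.0, 'opening': 0.08712297579710862}
```

View pics/top0.png

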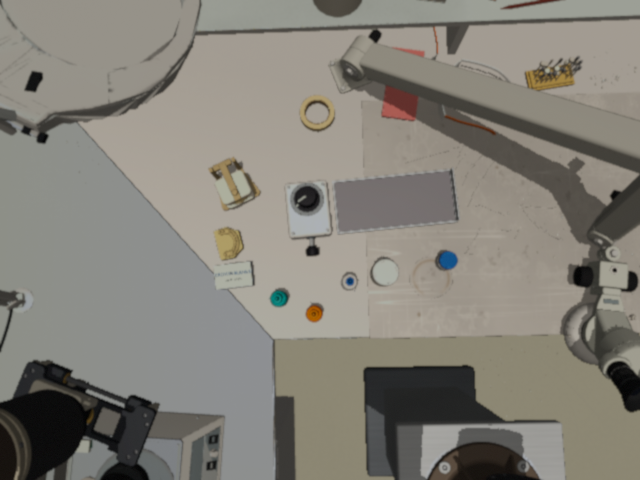

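View pics/scene0.png

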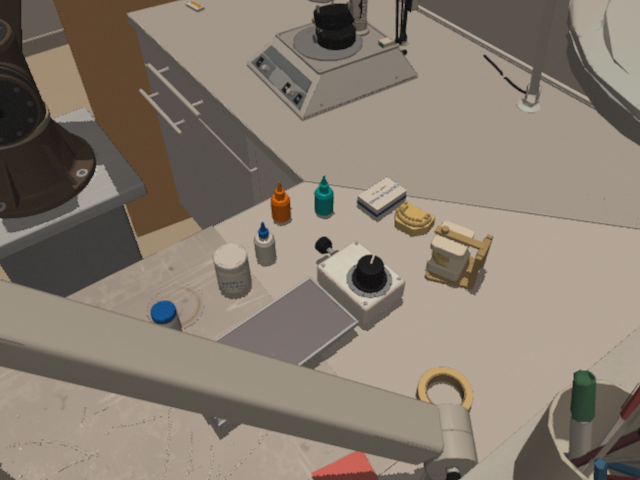

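Candidates in the top view are the white jar (385,271), the small blue-lidded jar (447,260), the white dropper with blue tip (349,281), the turquoise decoy (279,298) and the orange decoy (314,312). No brown bottle is visible. I'll measure these and check them in one close crop.

```bash
python3 - <<'E'
from h import *
f=np.load('pics/top0.npz'); d=f['d'];c=(f['K'],f['e'],f['M']);W=cloud(d,c)
def pr(n,u,v,z): print(n,np.round(onplane(c,u,v,z),4),'depthpt',np.round(W[v,u],4))
pr('powder',385,271,.062);pr('sep',447,260,.05);pr('drop',349,281,.08);pr('teal',279,298,.08);pr('orange',314,312,.08)
pr('dial',308,198,.08);pr('run',312,250,.045)
pr('plate',395,202,.025);pr('boxtop',300,230,.045)
for q in [(288,182),(327,181),(329,236),(289,238)]: pr('box',*q,.045)
for q in [(334,182),(453,170),(457,221),(336,233)]: pr('platec',*q,.028)
for q in [(450,90),(550,125),(400,70),(355,70),(610,160),(610,270),(608,320)]: pr('boom',*q,.4)
for q in [(235,183),(229,243),(234,275),(316,113)]: pr('by',*q,.03)
# object extents by height
for n,(x0,y0),h in [('powder',onplane(c,385,271,.062)[:2],.062),('sep',onplane(c,447,260,.05)[:2],.05),('drop',onplane(c,349,281,.08)[:2],.08)]:
    m=(np.hypot(W[...,0]-x0,W[...,1]-y0)<.045)&(W[...,2]>h-.012); P=W[m]
    print(n,m.sum(),np.median(P,0),(P.min(0)+P.max(0))/2,np.ptp(P,0))
p=f['p']; a=cv2.resize(p[160:330,270:480],None,fx=3.5,fy=3.5,interpolation=cv2.INTER_CUBIC); cv2.imwrite('pics/crop1.png',a)
E
```

```text
powder [0.4468 0.1758 0.062 ] depthpt [0.4468 0.1757 0.0615]
sep [0.4656 0.0554 0.05  ] depthpt [0.4654 0.0559 0.0524]
drop [0.4288 0.2451 0.08  ] depthpt [0.4289 0.245  0.0781]
teal [0.4004 0.376  0.08  ] depthpt [0.4005 0.3777 0.0632]
orange [0.3731 0.3115 0.08  ] depthpt [0.3728 0.312  0.0642]
dial [0.5877 0.3181 0.08  ] depthpt [0.5873 0.318  0.0822]
run [0.4918 0.3138 0.045 ] depthpt [0.4918 0.3138 0.0456]
plate [0.5856 0.147  0.025 ] depthpt [0.5852 0.1473 0.0273]
boxtop [0.5316 0.3364 0.045 ] depthpt [0.5315 0.3364 0.0456]
box [0.6277 0.3583 0.045 ] depthpt [ 0.6382  0.3618 -0.0007]
box [0.6275 0.2813 0.045 ] depthpt [ 0.6387  0.2814 -0.0036]
box [0.5184 0.2801 0.045 ] depthpt [0.5226 0.2802 0.0097]
box [0.5165 0.3582 0.045 ] depthpt [ 5.219e-01  3.617e-01 -3.000e-04]
platec [0.629  0.2674 0.028 ] depthpt [0.6287 0.2674 0.0294]
platec [0.6465 0.0297 0.028 ] depthpt [0.642  0.0342 0.0467]
platec [0.5437 0.0271 0.028 ] depthpt [0.5436 0.0272 0.0286]
platec [0.526  0.2662 0.028 ] depthpt [ 0.5299  0.2658 -0.002 ]
boom [0.662  0.1181 0.4   ] depthpt [0.7246 0.0803 0.245 ]
boom [ 0
[... 242 characters left out ...]
om [ 0.4237 -0.0673  0.4   ] depthpt [ 0.4378 -0.2364  0.0774]
boom [ 0.3625 -0.0598  0.4   ] depthpt [ 0.3474 -0.2181  0.0913]
by [0.6322 0.466  0.03  ] depthpt [0.6238 0.4594 0.0664]
by [0.5113 0.4787 0.03  ] depthpt [0.5126 0.4807 0.0193]
by [0.4477 0.4691 0.03  ] depthpt [0.448  0.4701 0.024 ]
by [0.7721 0.3002 0.03  ] depthpt [ 0.7849  0.3009 -0.0048]
powder 571 [0.44442069 0.17597903 0.06253766] [0.44508112 0.17592416 0.05974988] [0.04986399 0.04962205 0.01794222]
sep 278 [0.4651133  0.05403354 0.05029315] [0.46566714 0.05292524 0.04740417] [0.03494434 0.03418988 0.01715824]
drop 13 [0.42889724 0.24480735 0.07551628] [0.42830859 0.2438215  0.07317839] [0.00569589 0.00591835 0.00988256]
```

View pics/crop1.png

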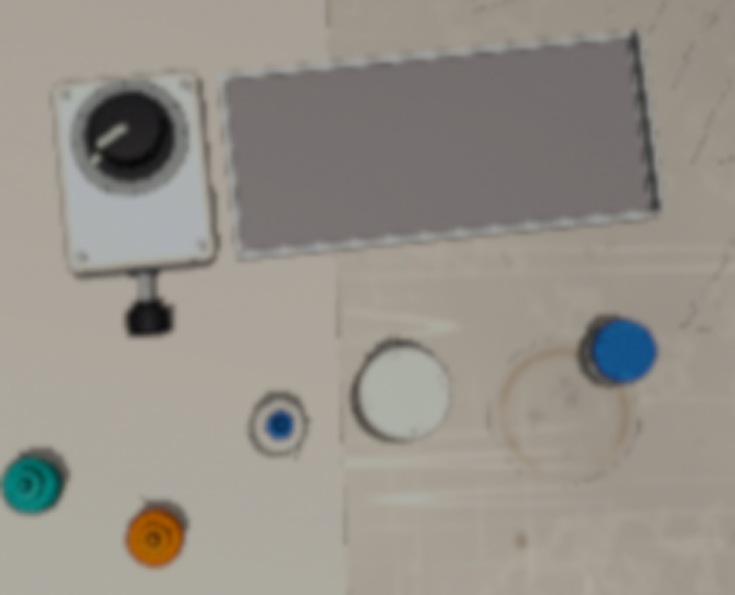

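```bash
python3 - <<'E'
from h import *
f=np.load('pics/top0.npz'); d=f['d'];c=(f['K'],f['e'],f['M']);W=cloud(d,c);p=f['p'].astype(int)
X,Y,Z=W[...,0],W[...,1],W[...,2]
reg=(X>.5)&(X<.67)&(Y>0)&(Y<.275)
sat=p.max(2)-p.min(2); rub=reg&(p.sum(2)<420)&(p.sum(2)>270)&(Z>.015)&(Z<.034)
n,l,s,ce=cv2.connectedComponentsWithStats(rub.astype(np.uint8)); k=1+np.argmax(s[1:,4])
P=W[l==k][:,:2].astype(np.float32); r=cv2.minAreaRect(P); print('rubber',r, s[k], W[l==k][:,2].mean(), P.mean(0))
b=(X>.5)&(X<.65)&(Y>.265)&(Y<.37)&(Z>.036)&(Z<.054); P=W[b][:,:2].astype(np.float32); print('box',cv2.minAreaRect(P))
dd=(np.hypot(X-.587,Y-.318)<.03)&(Z>.072); P=W[dd]; print('dial',np.median(P,0),(P.min(0)+P.max(0))/2,np.ptp(P,0))
dd=(np.hypot(X-.492,Y-.314)<.025)&(Z>.025); P=W[dd]; print('run',np.median(P,0),(P.min(0)+P.max(0))/2,np.ptp(P,0))
# dropper body top
q=(np.hypot(X-.428,Y-.245)<.03)&(Z>.03); P=W[q]; print('drop',np.median(P,0),(P.min(0)+P.max(0))/2,np.ptp(P,0))
E
```

```text
rubber ((0.5864470601081848, 0.1482217013835907), (0.10764217376708984, 0.2345842719078064), 4.438528060913086) [ 334  169  124   64 6041] 0.026745352172690716 [0.5866046  0.14768474]
box ((0.5646246671676636, 0.32081228494644165), (0.1301380842924118, 0.08399856835603714), 4.38114070892334)
dial [0.59146947 0.32217128 0.07998992] [0.59141679 0.32209643 0.07910302] [0.03731937 0.03823698 0.01316409]
run [0.49206721 0.31578892 0.04071323] [0.49841304 0.31533862 0.03713342] [0.03509015 0.02580221 0.02257916]
drop [0.42830165 0.24420891 0.04522054] [0.42835623 0.24367207 0.05443861] [0.03112581 0.03128762 0.04736212]
```

>>> step_arm(moves=[[[1.8,-3.8,0,-0.08,8.7],[1.8,-3.8,0,-0.08,8.7],[1.8,-3.8,0,-0.08,8.7],[1.8,-3.8,0,-0.08,8.7],[1.8,-3.8,0,-0.08,8.7],[1.8,-3.8,0,-0.08,8.7],[1.8,-3.8,0,-0.08,8.7],[1.8,-3.8,0,-0.08,8.7],[1.8,-3.8,0,-0.08,8.7],[1.6,-3.8,0,-0.08,8.7]]])

```text
clock: 1.15
tool_pos: [0.4286, 0.2452, 0.2266]
orientation: [-180.0, 0.0, -67.8]
force: [1.0, 0.6, 0.1]
opening: 0.0872
gripper_force: 0.0
```

>>> step_arm(moves=[[[0,0,0,-0.15,8.7],[0,0,0,-0.15,8.7],[0,0,0,-0.013,6.0],[0,0,0,0,6.0]]])

```text
clock: 1.55
tool_pos: [0.4282, 0.2468, 0.2265]
orientation: [180.0, -0.0, -85.3]
force: [-0.6, 0.8, -0.4]
opening: 0.0761
gripper_force: 0.0
```

>>> step_arm(moves=[[[0,-0.2,-4.5,0,6.0],[0,0,-4.5,0,6.0],[0,0,-4,0,6.0],[0,0,-3,0,6.0],[0,0,-2.5,0,6.0],[0,0,-1.2,0,6.0],[0,0,-0.9,0,6.0],[0,0,0,0,6.0]]])

```text
clock: 2.35
tool_pos: [0.4277, 0.2446, 0.0195]
orientation: [179.9, -0.1, -85.4]
force: [1.1, 0.2, 0.5]
opening: 0.0601
gripper_force: 0.0
```

>>> step_arm(moves=[[[0,0,0,0,2.0],[0,0,0,0,2.0],[0,0,0,0,2.0],[0,0,0,0,2.0],[0,0,0,0,2.0],[0,0,0,0,2.0]]])

```text
clock: 2.95
tool_pos: [0.4285, 0.2452, 0.0211]
orientation: [-180.0, 0.0, -85.5]
force: [-1.8, 0.5, 6.9]
opening: 0.0326
gripper_force: 30.0
```

>>> step_arm(moves=[[[0,0,2,0,2.0],[0,0,3,0,2.0],[0,0,1,0,2.0],[2,-0.2,0,0,2.0],[3.4,-0.4,0,0,2.0],[3.4,-0.4,0,0,2.0],[3.4,-0.4,0,0,2.0],[1.8,-0.2,0,0,2.0],[0.7,-0.1,0,0,2.0],[0,0,0,0,2.0]]])

```text
clock: 3.95
tool_pos: [0.5753, 0.2273, 0.0797]
orientation: [179.9, -0.0, -85.6]
force: [0.1, -0.9, -1.1]
opening: 0.033
gripper_force: 3.0
```

>>> step_arm(moves=[[[0,0,-1.6,0,2.0],[0,0,-1,0,2.0],[0,0,-0.5,0,2.0],[0,0,-0.2,0,2.0],[0,0,0,0,2.0]]])

```text
clock: 4.45
tool_pos: [0.5747, 0.2281, 0.048]
orientation: [180.0, -0.0, -85.5]
force: [0.0, 0.1, -1.3]
opening: 0.0322
gripper_force: 30.0
```

The grip slackened briefly (3 N) on the way, so I'll check the bottle before releasing it.

```bash
python3 - <<'E'
from h import *
p,d,c=snap('scene','s1')
cv2.imwrite('pics/s1c.png',cv2.resize(p[150:400,150:470],None,fx=2.4,fy=2.4))
E
```

```text
(no output)
```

View pics/s1c.png

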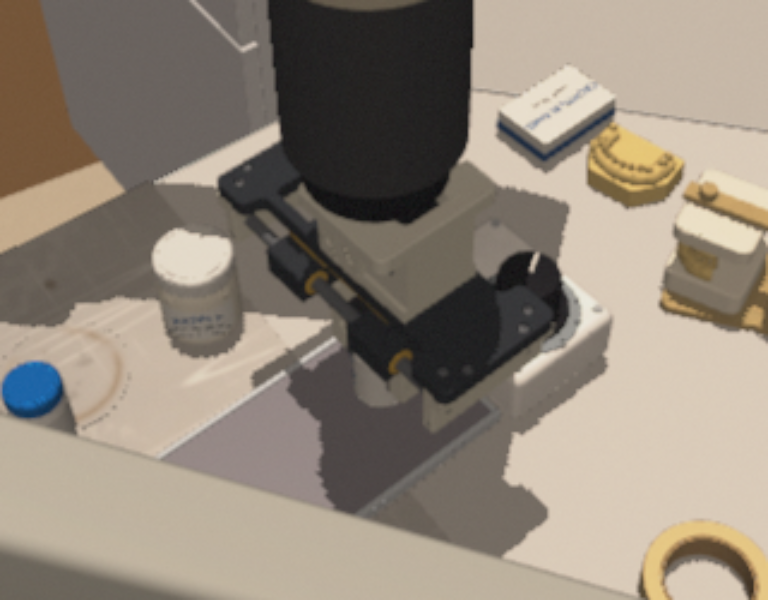

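The bottle is upright in the fingers just above the plate (crop 375,385). I'll lower it slightly and release.

>>> step_arm(moves=[[[0,0,-0.1,0,2.0],[0,0,-0.1,0,2.0],[0,0,0,0,2.0]]])

```text
clock: 4.8
tool_pos: [0.5751, 0.2282, 0.0479]
orientation: [-179.9, 0.0, -85.5]
force: [-9.2, -0.7, 17.7]
opening: 0.0325
gripper_force: 30.0
```

>>> step_arm(moves=[[[0,0,0,0,4.0],[0,0,0,0,6.0],[0,0,0,0,6.0],[0,0,0,0,6.0],[0,0,1,0,6.0],[0,0,3,0,6.0],[0,0,4,0,6.0],[0,0,4,0,7.0],[0,0,4,0,7.5],[0,0,0,0,7.5]]])

```text
clock: 5.8
tool_pos: [0.5782, 0.2292, 0.213]
orientation: [-179.4, 0.3, -85.5]
force: [0.9, -0.4, -0.5]
opening: 0.0738
gripper_force: 0.0
```

>>> step_arm(moves=[[[-3,-1.2,0,0,7.5],[-4,-1.6,0,0,7.5],[-4,-1.6,0,0,7.5],[-2,-0.8,0,0,7.5],[0,0,0,0,7.5]]])

```text
clock: 6.3
tool_pos: [0.4431, 0.1747, 0.2066]
orientation: [-179.9, 0.1, -85.5]
force: [1.6, -0.6, 0.7]
opening: 0.075
gripper_force: 0.0
```

```bash
cat >> h.py <<'E'
def blob(W,x,y,r,z0,z1=.2):
    m=(np.hypot(W[...,0]-x,W[...,1]-y)<r)&(W[...,2]>z0)&(W[...,2]<z1); P=W[m]
    return (m.sum(),np.round((P.min(0)+P.max(0))/2,4),np.round(np.ptp(P,0),4)) if m.any() else 0
E
python3 - <<'E'
from h import *
o=ctrl.get_obs();print(o['tool_pos'])
p,d,c=snap('wrist','w1');W=cloud(d,c)
print('powder',blob(W,.4455,.1758,.05,.05,.075),'sep',blob(W,.4655,.0535,.05,.04,.07),'drop',blob(W,.575,.228,.03,.055,.12))
E
```

```text
[0.44310167 0.17472713 0.20662653]
powder (np.int64(3002), array([0.4455, 0.1758, 0.0568]), array([0.0503, 0.0504, 0.0136])) sep (np.int64(1887), array([0.4659, 0.0539, 0.0462]), array([0.0344, 0.0346, 0.0114])) drop (np.int64(1478), array([0.5744, 0.2254, 0.0798]), array([0.0329, 0.0359, 0.0491]))
```

View pics/w1.png

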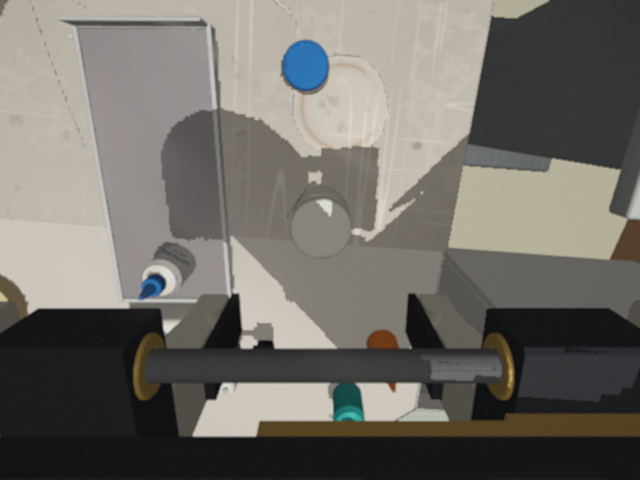

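Dropper stands on the plate (155,275), powder jar at (320,225) and separator at (305,65) are both unmoved.

>>> step_arm(moves=[[[0.2,0.1,-4,0,7.5],[0,0,-4.5,0,7.5],[0,0,-4,0,7.5],[0,0,-3,0,7.5],[0,0,-2,0,7.5],[0,0,-1.2,0,7.5],[0,0,0,0,7.5]]])

```text
clock: 7.05
tool_pos: [0.4472, 0.1764, 0.0167]
orientation: [179.8, -0.1, -85.5]
force: [-0.1, 0.0, 1.0]
opening: 0.0754
gripper_force: 0.0
```

>>> step_arm(moves=[[[0,0,0,0,4.0],[0,0,0,0,4.0],[0,0,0,0,4.0],[0,0,0,0,4.0],[0,0,0,0,4.0],[0,0,0,0,4.0]]])

```text
clock: 7.65
tool_pos: [0.4475, 0.1771, 0.0193]
orientation: [-180.0, 0.0, -85.5]
force: [-2.9, 0.3, 7.4]
opening: 0.0512
gripper_force: 30.0
```

>>> step_arm(moves=[[[0,0,1.5,0,4.0],[0,0,2.5,0,4.0],[0,0,2,0,4.0],[1.5,-0.1,0,0,4.0],[3,-0.2,0,0,4.0],[3.5,-0.2,0,0,4.0],[3,-0.1,0,0,4.0],[1.7,-0.1,0,0,4.0],[0.6,0,0,0,4.0],[0,0,0,0,4.0]]])

```text
clock: 8.65
tool_pos: [0.5805, 0.1693, 0.0773]
orientation: [179.9, -0.0, -85.6]
force: [-1.3, -0.3, -1.1]
opening: 0.0513
gripper_force: 30.0
```

>>> step_arm(moves=[[[0,0,-1.4,0,4.0],[0,0,-1.2,0,4.0],[0,0,-0.6,0,4.0],[0,0,-0.2,0,4.0],[0,0,0,0,4.0]]])

```text
clock: 9.15
tool_pos: [0.5794, 0.1698, 0.0443]
orientation: [179.9, -0.0, -85.5]
force: [0.9, -0.3, -1.4]
opening: 0.0515
gripper_force: 30.0
```

>>> step_arm(moves=[[[0,0,-0.1,0,4.0],[0,0,0,0,4.0],[0,0,0,0,6.0],[0,0,0,0,7.5],[0,0,0,0,7.5],[0,0,1.5,0,7.5],[0,0,3,0,7.5],[0,0,4,0,7.5],[0,0,4,0,6.0],[0,0,3,0,6.0]]])

```text
clock: 10.15
tool_pos: [0.5809, 0.1701, 0.2012]
orientation: [-179.9, 0.0, -85.5]
force: [0.6, 0.7, -0.3]
opening: 0.0642
gripper_force: 0.0
```

>>> step_arm(moves=[[[-2,-2,0,0,6.0],[-3,-3,0,0,6.0],[-3,-3,0,0,6.0],[-2.4,-2.5,0,0,6.0],[-1,-1,0,0,6.0],[0,0,0,0,6.0],[0,0,0,0,6.0]]])

```text
clock: 10.85
tool_pos: [0.467, 0.0552, 0.199]
orientation: [-179.9, 0.0, -85.5]
force: [0.3, 0.7, 0.3]
opening: 0.06
gripper_force: 0.0
```

```bash
python3 - <<'E'
from h import *
o=ctrl.get_obs();print(o['tool_pos'])
p,d,c=snap('wrist','w2');W=cloud(d,c)
print('sep',blob(W,.4655,.0535,.06,.04,.07))
p,d,c=snap('top','t2');W=cloud(d,c)
print('sep',blob(W,.4655,.0535,.03,.04,.06),'drop',blob(W,.575,.228,.03,.055,.12),'pow',blob(W,.58,.1695,.035,.06,.1))
E
```

```text
[0.46699536 0.05522542 0.19896563]
sep (np.int64(1418), array([0.4662, 0.0532, 0.0459]), array([0.0346, 0.0348, 0.0112]))
sep 0 drop (np.int64(244), array([0.5739, 0.2258, 0.0817]), array([0.0324, 0.0331, 0.0519])) pow (np.int64(638), array([0.5785, 0.1687, 0.0763]), array([0.0503, 0.051 , 0.032 ]))
```

View pics/t2.png

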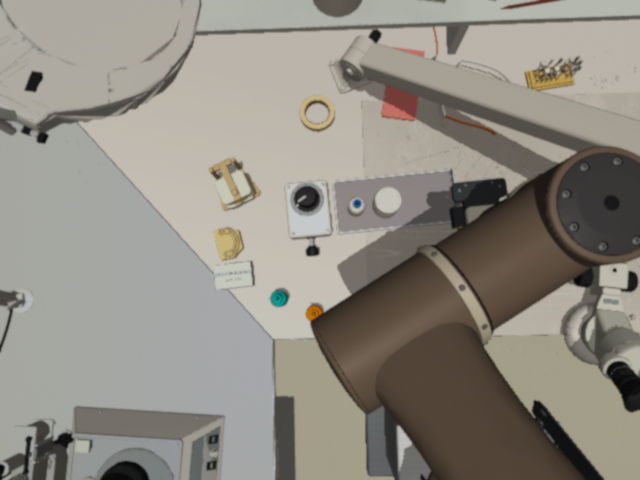

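Both placed items stand on the plate (dropper 356,205; jar 388,201). The arm's elbow (610,200) is near the boom in plan view, so I'll check its height.

```bash
python3 - <<'E'
from h import *
f=np.load('pics/top0.npz');c=(f['K'],f['e'],f['M']);W0=cloud(f['d'],c)
f=np.load('pics/t2.npz');W=cloud(f['d'],c)
for u,v in [(610,200),(560,210),(600,230),(450,270),(480,210),(350,330),(480,190)]: print(u,v,np.round(W[v,u],3),'before',np.round(W0[v,u],3))
print(ctrl.get_obs()['joint_pos'])
E
```

```text
610 200 [0.469 0.055 0.641] before [ 0.582 -0.289 -0.   ]
560 210 [0.462 0.094 0.64 ] before [ 0.564 -0.186  0.003]
600 230 [0.445 0.065 0.642] before [ 0.508 -0.204  0.117]
450 270 [0.417 0.18  0.622] before [0.449 0.04  0.002]
480 210 [0.509 0.079 0.367] before [ 0.569 -0.027  0.   ]
350 330 [0.37  0.264 0.618] before [ 0.334  0.243 -0.004]
480 190 [0.548 0.06  0.306] before [ 0.61  -0.029  0.003]
[ 3.08522016e+01  2.20980408e+00 -2.65973008e+01  6.80988983e-03
 -6.11793955e+01 -2.63670111e+01]
```

>>> step_arm(moves=[[[-0.1,-0.15,-4,0,6.0],[0,0,-4.5,0,6.0],[0,0,-4,0,6.0],[0,0,-3,0,6.0],[0,0,-2,0,6.0],[0,0,-1.2,0,6.0],[0,0,0,0,6.0]]])

```text
clock: 11.65
tool_pos: [0.4646, 0.0533, 0.0094]
orientation: [179.8, -0.1, -85.5]
force: [-0.3, -0.7, -0.9]
opening: 0.06
gripper_force: 0.0
```

>>> step_arm(moves=[[[0,0,0,0,2.5],[0,0,0,0,2.5],[0,0,0,0,2.5],[0,0,0,0,2.5],[0,0,0,0,2.5],[0,0,0,0,2.5]]])

```text
clock: 12.25
tool_pos: [0.4658, 0.0537, 0.0123]
orientation: [-179.9, 0.0, -85.5]
force: [-1.3, 0.7, 7.0]
opening: 0.0356
gripper_force: 30.0
```

>>> step_arm(moves=[[[0,0,1.5,0,2.5],[0,0,2.5,0,2.5],[0,0,2,0,2.5],[1.5,0.7,0,0,2.5],[3,1.4,0,0,2.5],[3,1.4,0,0,2.5],[2.5,1.2,0,0,2.5],[1.3,0.6,0,0,2.5],[0.6,0.3,0,0,2.5],[0,0,0,0,2.5]]])

```text
clock: 13.25
tool_pos: [0.5842, 0.1094, 0.0711]
orientation: [180.0, -0.0, -85.5]
force: [0.7, -0.6, -1.5]
opening: 0.0355
gripper_force: 30.0
```

>>> step_arm(moves=[[[0,0,-1.4,0,2.5],[0,0,-1.2,0,2.5],[0,0,-0.6,0,2.5],[0,0,-0.2,0,2.5],[0,0,0,0,2.5]]])

```text
clock: 13.75
tool_pos: [0.5837, 0.1091, 0.0377]
orientation: [180.0, -0.0, -85.5]
force: [-0.1, 0.2, -1.1]
opening: 0.0358
gripper_force: 30.0
```

Release and retreat, heading to above the dial at (0.59, 0.322).

>>> step_arm(moves=[[[0,0,-0.1,0,2.5],[0,0,0,0,2.5],[0,0,0,0,4.5],[0,0,0,0,6.0],[0,0,0,0,6.0],[0,0,1.5,0,6.0],[0,0,3,0,6.0],[0,0,4,0,6.0],[0,0,4,0,6.0],[0,0,4,0,6.0]]])

```text
clock: 14.75
tool_pos: [0.584, 0.1093, 0.2031]
orientation: [180.0, -0.0, -85.5]
force: [0.6, 1.4, -0.6]
opening: 0.0597
gripper_force: 0.0
```

>>> step_arm(moves=[[[-2,0.5,0,0,6.0],[-3,3,0,0,6.0],[-3,3,0,0,6.0],[-3,3,0,0,6.0],[-2,3,0,0,6.0],[0,3,0,0,6.0],[0,0,0,0,6.0],[0,0,0,0,6.0]]])

```text
clock: 15.55
tool_pos: [0.4539, 0.2649, 0.2014]
orientation: [180.0, -0.0, -85.4]
force: [-0.0, -1.3, -0.3]
opening: 0.0601
gripper_force: 0.0
```

```bash
python3 - <<'E'
from h import *
o=ctrl.get_obs();print(o['tool_pos'])
p,d,c=snap('top','t3');W=cloud(d,c)
print('drop',blob(W,.575,.228,.03,.055,.12),'pow',blob(W,.58,.1695,.035,.06,.1),'sep',blob(W,.584,.1095,.03,.06,.09),'dial',blob(W,.588,.32,.03,.072,.09),'run',blob(W,.492,.314,.025,.03,.06))
p,d,c=snap('wrist','w3');W=cloud(d,c)
print('dial',blob(W,.588,.32,.03,.076,.09),'run',blob(W,.492,.314,.02,.034,.06),'pow',blob(W,.58,.1695,.035,.06,.1))
E
```

```text
[0.45394634 0.26491249 0.20139332]
drop 0 pow (np.int64(11), array([0.5923, 0.1492, 0.0862]), array([0.0136, 0.0093, 0.0057])) sep (np.int64(286), array([0.5833, 0.109 , 0.0699]), array([0.035 , 0.0342, 0.0196])) dial (np.int64(39), array([0.5997, 0.3332, 0.0781]), array([0.0225, 0.0154, 0.0111])) run 0
dial (np.int64(1453), array([0.5927, 0.3199, 0.0788]), array([0.0377, 0.0312, 0.0056])) run (np.int64(565), array([0.4968, 0.3144, 0.04  ]), array([0.0295, 0.0247, 0.0121])) pow (np.int64(5865), array([0.5791, 0.1693, 0.0744]), array([0.0519, 0.0514, 0.0288]))
```

View pics/t3.png

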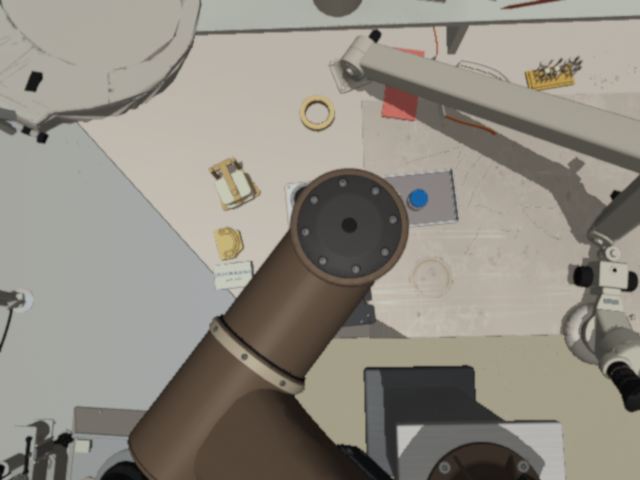

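>>> step_arm(moves=[[[1.5,0.6,0,0.12,5.8],[2.5,1,0,0.12,5.8],[2.5,1,0,0.12,5.8],[2.5,1,0,0.12,5.8],[2.5,1,0,0.12,5.8],[1.5,0.65,0,0.12,5.8],[0.8,0.4,0,0.12,5.8],[0,0,0,0.12,5.8],[0,0,0,0.09,5.8],[0,0,0,0,5.8]]])

```text
clock: 16.65
tool_pos: [0.5926, 0.3197, 0.2012]
orientation: [180.0, 0.0, -25.4]
force: [-0.7, -0.8, -0.4]
opening: 0.0575
gripper_force: 0.0
```

```bash
python3 - <<'E'
from h import *
o=ctrl.get_obs();print(o['tool_pos'],o['orientation'],o['joint_pos'])
p,d,c=snap('wrist','w4');W=cloud(d,c)
print('dial',blob(W,.592,.3215,.03,.076,.09))
E
```

```text
[0.59263903 0.31968694 0.20119212] [ 1.79963172e+02  1.65856122e-02 -2.53873715e+01] [ 4.48910283e+01  2.13011095e+01 -1.55323753e+00 -3.45558848e-03
 -6.71859173e+01  1.97229465e+01]
dial (np.int64(1848), array([0.5933, 0.3231, 0.0788]), array([0.0372, 0.0374, 0.0053]))
```

View pics/w4.png

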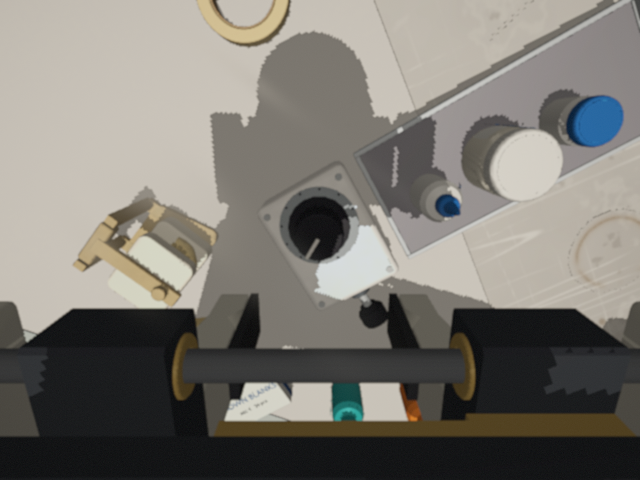

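All three stand on the plate (440,200; 525,165; 595,120); the dial is at (320,225) with its pointer towards (308,258). Next I'll descend and grip it.

>>> step_arm(moves=[[[0,0.27,-3.5,0,5.8],[0,0,-4,0,5.8],[0,0,-3.5,0,5.8],[0,0,-2,0,5.8],[0,0,-1.2,0,5.8],[0,0,-0.5,0,5.8],[0,0,0,0,5.8]]])

```text
clock: 17.4
tool_pos: [0.5925, 0.3235, 0.0547]
orientation: [-180.0, -0.0, -25.4]
force: [-0.3, -0.3, 0.4]
opening: 0.0582
gripper_force: 0.0
```

>>> step_arm(moves=[[[0,0,0,0,2.5],[0,0,0,0,2.5],[0,0,0,0,2.5],[0,0,0,0,2.5],[0,0,0,0,2.5],[0,0,0,0,2.5]]])

```text
clock: 18.0
tool_pos: [0.5926, 0.3239, 0.0555]
orientation: [-179.9, -0.0, -25.4]
force: [-0.9, -0.1, 4.9]
opening: 0.0374
gripper_force: 30.0
```

>>> step_arm(moves=[[[0,0,0,-0.1,2.5],[0,0,0,-0.1,2.5],[0,0,0,-0.1,2.5],[0,0,0,-0.1,2.5],[0,0,0,-0.1,2.5],[0,0,0,-0.1,2.5],[0,0,0,-0.1,2.5],[0,0,0,-0.1,2.5],[0,0,0,-0.1,2.5],[0,0,0,-0.1,2.5]]])

```text
clock: 19.0
tool_pos: [0.5931, 0.3243, 0.0555]
orientation: [-179.9, 0.1, -82.9]
force: [0.4, 0.9, 5.2]
opening: 0.0374
gripper_force: 30.0
```

>>> step_arm(moves=[[[0,0,0,-0.1,2.5],[0,0,0,-0.1,2.5],[0,0,0,-0.1,2.5],[0,0,0,-0.1,2.5],[0,0,0,-0.1,2.5],[0,0,0,-0.1,2.5],[0,0,0,-0.1,2.5],[0,0,0,-0.1,2.5],[0,0,0,-0.1,2.5],[0,0,0,-0.1,2.5]]])

```text
clock: 20.0
tool_pos: [0.5937, 0.3241, 0.0555]
orientation: [-180.0, 0.2, -140.2]
force: [2.8, -0.7, 3.0]
opening: 0.0379
gripper_force: 30.0
```

>>> step_arm(moves=[[[0,0,0,-0.1,2.5],[0,0,0,-0.02,2.5],[0,0,0,0,2.5],[0,0,0,0,2.5]]])

```text
clock: 20.4
tool_pos: [0.5937, 0.324, 0.0555]
orientation: [-180.0, 0.2, -146.7]
force: [6.0, -1.1, 3.9]
opening: 0.0374
gripper_force: 30.0
```

>>> step_arm(moves=[[[0,0,0,0,5.8],[0,0,0,0,5.8],[0,0,0,0,5.8],[0,0,1.5,0,5.8],[0,0,3,0,5.8],[0,0,4,0,5.8],[0,0,4,0,5.8],[0,0,2,0,5.8],[0,0,0,0,5.8]]])

```text
clock: 21.3
tool_pos: [0.5937, 0.3247, 0.2052]
orientation: [180.0, 0.4, -146.8]
force: [0.8, -0.3, 0.5]
opening: 0.058
gripper_force: 0.0
```

```bash
python3 - <<'E'
from h import *
o=ctrl.get_obs();print(o['tool_pos'],o['orientation'],o['joint_pos'])
p,d,c=snap('wrist','w5');W=cloud(d,c)
print('dial',blob(W,.593,.3235,.03,.076,.09),'run',blob(W,.492,.314,.025,.034,.06))
E
```

```text
[0.59372755 0.32465985 0.20515354] [ 179.96680456    0.42213489 -146.78596607] [ 4.51679653e+01  2.11847927e+01 -1.22587669e+00  5.96299947e-02
 -6.71694853e+01 -1.01976745e+02]
dial (np.int64(1809), array([0.5931, 0.3234, 0.0787]), array([0.0375, 0.0371, 0.0055])) run (np.int64(844), array([0.4995, 0.3156, 0.0399]), array([0.0348, 0.0254, 0.0117]))
```

View pics/w5.png

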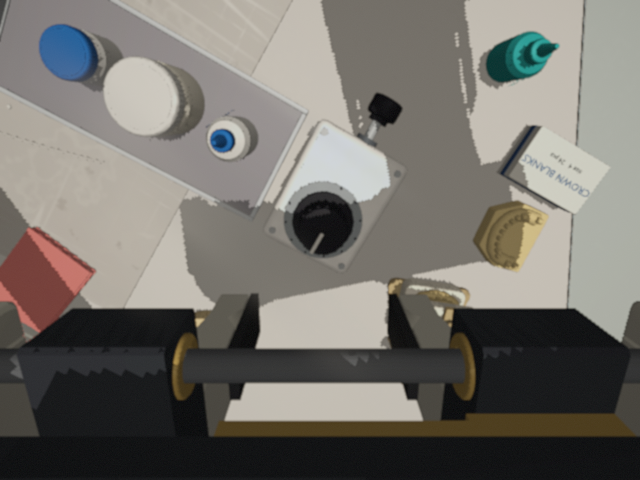

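```bash
cat >> h.py <<'E'
def pointer(name):
    f=np.load('pics/%s.npz'%name);c=(f['K'],f['e'],f['M']);W=cloud(f['d'],c);p=f['p'].astype(int)
    ax=blob(W,.5931,.3233,.03,.076,.09)[1]
    m=(np.hypot(W[...,0]-ax[0],W[...,1]-ax[1])<.0165)&(W[...,2]>.074)&(p.sum(2)>220)
    v,u=np.nonzero(m); Q=np.array([onplane(c,a,b,.08) for a,b in zip(u,v)])[:,:2]-ax[:2]
    q=Q.mean(0); return ax,m.sum(),np.round(q,4),np.degrees(np.arctan2(q[1],q[0]))
E
python3 -c "
from h import *
print(pointer('w4'));print(pointer('w5'))"
```

```text
(array([0.5933, 0.3231, 0.0788]), np.int64(89), array([-0.005 ,  0.0072]), np.float64(124.48988072517677))
(array([0.5931, 0.3234, 0.0787]), np.int64(82), array([0.0086, 0.0004]), np.float64(2.4664917546535983))
```

```bash
python3 - <<'E'
from h import *
for n in('w3','w5','top0'):
    f=np.load('pics/%s.npz'%n);c=(f['K'],f['e'],f['M']);W=cloud(f['d'],c)
    for z in(.030,.041): print(n,z,blob(W,.488,.314,.022,z,.06))
E
```

```text
w3 0.03 (np.int64(629), array([0.4958, 0.3144, 0.0381]), array([0.0283, 0.0247, 0.016 ]))
w3 0.041 (np.int64(264), array([0.4904, 0.3152, 0.0435]), array([0.0154, 0.0174, 0.0051]))
w5 0.03 (np.int64(880), array([0.496 , 0.3157, 0.0379]), array([0.0277, 0.026 , 0.0157]))
w5 0.041 (np.int64(403), array([0.4906, 0.3154, 0.0433]), array([0.016 , 0.0176, 0.0047]))
top0 0.03 (np.int64(138), array([0.4949, 0.3153, 0.0392]), array([0.028 , 0.0258, 0.0184]))
top0 0.041 (np.int64(72), array([0.491 , 0.315 , 0.0447]), array([0.0181, 0.0213, 0.0074]))
```

>>> step_arm(moves=[[[-1.5,-0.1,0,-0.1,5.0],[-2.5,-0.25,0,-0.1,5.0],[-2.5,-0.25,0,-0.1,5.0],[-2.3,-0.2,0,-0.1,5.0],[-1.5,-0.15,0,-0.1,5.0],[0,0,0,0,5.0],[0,0,0,0,5.0]]])

```text
clock: 22.05
tool_pos: [0.489, 0.314, 0.1994]
orientation: [-180.0, -0.0, -175.3]
force: [0.1, 0.5, -0.6]
opening: 0.0504
gripper_force: 0.0
```

>>> step_arm(moves=[[[0,0,-4,0,5.0],[0,0,-4.5,0,5.0],[0,0,-4,0,5.0],[0,0,-3,0,5.0],[0,0,-2,0,5.0],[0,0,-1,0,5.0],[0,0,0,0,5.0],[0,0,0,0,5.0]]])

```text
clock: 22.85
tool_pos: [0.4899, 0.3144, 0.0151]
orientation: [180.0, 0.0, -175.4]
force: [0.4, 0.9, -0.3]
opening: 0.0502
gripper_force: 0.0
```

>>> step_arm(moves=[[[0.1,0.1,0,0,5.0],[0,0,0,0,1.5],[0,0,0,0,1.5],[0,0,0,0,1.5],[0,0,0,0,1.5],[0,0,0,0,1.5],[0,0,0,0,1.5]]])

```text
clock: 23.55
tool_pos: [0.4903, 0.3159, 0.0149]
orientation: [179.9, 0.0, -175.5]
force: [-3.6, 4.3, 2.4]
opening: 0.025
gripper_force: 30.0
```

>>> step_arm(moves=[[[-0.4,-0.03,0,0,1.5],[-0.4,-0.03,0,0,1.5],[-0.4,-0.03,0,0,1.5],[-0.4,-0.03,0,0,1.5],[-0.4,-0.03,0,0,1.5],[-0.4,-0.03,0,0,1.5],[-0.4,-0.03,0,0,1.5],[-0.3,-0.03,0,0,1.5],[0,0,0,0,1.5],[0,0,0,0,1.5]]])

```text
clock: 24.55
tool_pos: [0.4602, 0.3137, 0.0151]
orientation: [179.9, 0.1, -175.4]
force: [4.0, 5.2, -3.0]
opening: 0.0252
gripper_force: 30.0
```

>>> step_arm(moves=[[[-0.1,0,0,0,1.5],[0,0,0,0,1.5],[0,0,0,0,1.5]]])

```text
clock: 24.85
tool_pos: [0.4601, 0.3138, 0.0151]
orientation: [179.9, 0.2, -175.4]
force: [11.8, 2.9, -4.8]
opening: 0.0251
gripper_force: 30.0
```

```bash
python3 - <<'E'
from h import *
p,d,c=snap('wrist','w6'); snap('top','t6'); p,d,c=snap('scene','s6')
cv2.imwrite('pics/s6c.png',cv2.resize(p[150:400,150:470],None,fx=2.4,fy=2.4))
E
```

```text
(no output)
```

View pics/s6c.png

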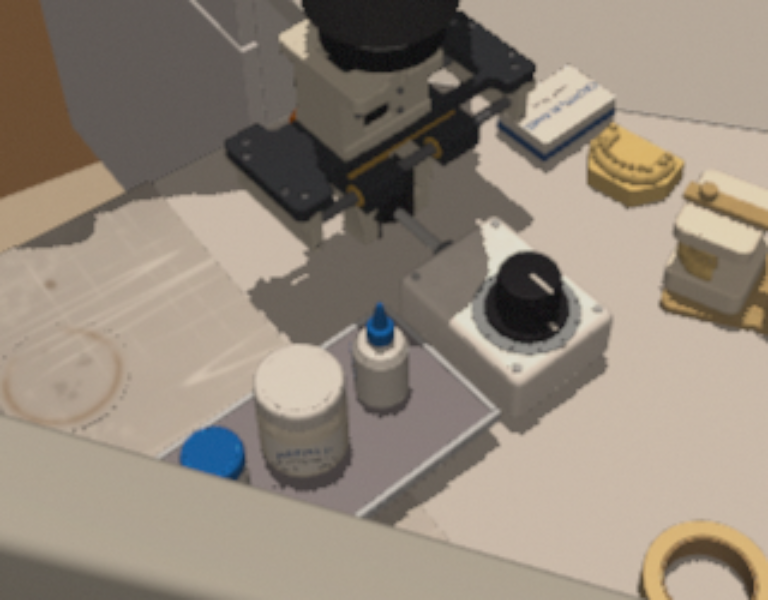

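The rod is fully out (crop 425,225): the force rose and the knob moved no further. All three stand. I'll push it home.

>>> step_arm(moves=[[[0.4,0.03,0,0,1.5],[0.4,0.03,0,0,1.5],[0.4,0.03,0,0,1.5],[0.4,0.03,0,0,1.5],[0.4,0.03,0,0,1.5],[0.4,0.03,0,0,1.5],[0.4,0.03,0,0,1.5],[0.4,0.03,0,0,1.5],[0.1,0,0,0,1.5],[0,0,0,0,1.5]]])

```text
clock: 26.0
tool_pos: [0.4903, 0.3158, 0.0149]
orientation: [180.0, -0.0, -175.5]
force: [-6.5, 7.1, 5.0]
opening: 0.0252
gripper_force: 30.0
```

>>> step_arm(moves=[[[0,0,0,0,1.5],[0,0,0,0,1.5],[0,0,0,0,5.0],[0,0,0,0,5.0],[0,0,0,0,5.0],[0,0,0,0,5.0],[0,0,2,0,5.0],[0,0,4,0,5.0],[0,0,4.5,0,5.8],[0,0,4.5,0,5.8]]])

```text
clock: 27.0
tool_pos: [0.4908, 0.3142, 0.1657]
orientation: [-179.9, -0.1, -175.5]
force: [0.8, 0.6, -0.5]
opening: 0.0571
gripper_force: 0.0
```

>>> step_arm(moves=[[[0,0,3.5,0.1,5.8],[2,0.1,0,0.1,5.8],[2.5,0.2,0,0.1,5.8],[2.5,0.3,0,0.1,5.8],[2,0.2,0,0.1,5.8],[1.2,0.1,0,0,5.8],[0,0,0,0,5.8],[0,0,0,0,5.8]]])

```text
clock: 27.8
tool_pos: [0.5927, 0.3237, 0.199]
orientation: [180.0, -0.1, -147.0]
force: [-0.4, 0.6, 0.4]
opening: 0.0582
gripper_force: 0.0
```

```bash
python3 - <<'E'
from h import *
print(ctrl.get_obs()['tool_pos'])
p,d,c=snap('wrist','w7');W=cloud(d,c)
print(pointer('w7'),blob(W,.488,.314,.026,.041,.06),blob(W,.58,.1695,.035,.06,.1),blob(W,.575,.228,.03,.055,.12),blob(W,.584,.1095,.03,.06,.09))
E
```

```text
[0.59274202 0.3236769  0.19899975]
(array([0.5933, 0.3229, 0.0786]), np.int64(84), array([0.0084, 0.0009]), np.float64(5.845498565799277)) (np.int64(405), array([0.4906, 0.3152, 0.0434]), array([0.016 , 0.0173, 0.0048])) (np.int64(5805), array([0.5793, 0.1696, 0.0743]), array([0.0508, 0.0514, 0.0286])) (np.int64(1726), array([0.5749, 0.2256, 0.0803]), array([0.0325, 0.0365, 0.0505])) (np.int64(2758), array([0.584 , 0.11  , 0.0684]), array([0.0348, 0.0354, 0.0168]))
```

Knob is home and the dial holds at +4 clicks. Now grip the dial again and turn it back.

>>> step_arm(moves=[[[0,0,-3.5,0,5.8],[0,0,-4,0,5.8],[0,0,-3.3,0,5.8],[0,0,-2,0,5.8],[0,0,-1.2,0,5.8],[0,0,-0.5,0,5.8],[0,0,0,0,5.8]]])

```text
clock: 28.55
tool_pos: [0.5932, 0.3243, 0.0549]
orientation: [-180.0, 0.0, -146.8]
force: [0.3, -1.0, -0.1]
opening: 0.0578
gripper_force: 0.0
```

>>> step_arm(moves=[[[0,0,0,0,2.5],[0,0,0,0,2.5],[0,0,0,0,2.5],[0,0,0,0,2.5],[0,0,0,0,2.5],[0,0,0,0,2.5]]])

```text
clock: 29.15
tool_pos: [0.5938, 0.3241, 0.0556]
orientation: [-180.0, 0.1, -146.8]
force: [-0.2, -1.8, 5.4]
opening: 0.0375
gripper_force: 30.0
```

>>> step_arm(moves=[[[0,0,0,0.1,2.5],[0,0,0,0.1,2.5],[0,0,0,0.1,2.5],[0,0,0,0.1,2.5],[0,0,0,0.1,2.5],[0,0,0,0.1,2.5],[0,0,0,0.1,2.5],[0,0,0,0.1,2.5],[0,0,0,0.1,2.5],[0,0,0,0.1,2.5]]])

```text
clock: 30.15
tool_pos: [0.5932, 0.3244, 0.0555]
orientation: [-180.0, 0.0, -89.3]
force: [-2.7, -0.5, 6.5]
opening: 0.0373
gripper_force: 30.0
```

>>> step_arm(moves=[[[0,0,0,0.1,2.5],[0,0,0,0.1,2.5],[0,0,0,0.1,2.5],[0,0,0,0.1,2.5],[0,0,0,0.1,2.5],[0,0,0,0.1,2.5],[0,0,0,0.1,2.5],[0,0,0,0.1,2.5],[0,0,0,0.1,2.5],[0,0,0,0.1,2.5]]])

```text
clock: 31.15
tool_pos: [0.5926, 0.324, 0.0555]
orientation: [180.0, 0.0, -32.0]
force: [-4.9, -1.6, 9.9]
opening: 0.0372
gripper_force: 30.0
```

>>> step_arm(moves=[[[0,0,0,0.1,2.5],[0,0,0,0,2.5],[0,0,0,0,2.5]]])

```text
clock: 31.45
tool_pos: [0.5926, 0.3239, 0.0555]
orientation: [180.0, 0.0, -26.5]
force: [-4.7, -1.1, 9.1]
opening: 0.0371
gripper_force: 30.0
```

>>> step_arm(moves=[[[0,0,0,0,5.8],[0,0,0,0,5.8],[0,0,0,0,5.8],[0,0,1.5,0,5.8],[0,0,3,0,5.8],[0,0,4,0,5.8],[0,0,4,0,5.8],[0,0,2,0,5.8],[0,0,0,0,5.8]]])

```text
clock: 32.35
tool_pos: [0.595, 0.3252, 0.2052]
orientation: [-179.6, -0.2, -26.5]
force: [-0.9, -0.3, 0.0]
opening: 0.058
gripper_force: 0.0
```

```bash
python3 - <<'E'
from h import *
print(ctrl.get_obs()['tool_pos'])
p,d,c=snap('wrist','w8');W=cloud(d,c)
print(pointer('w4'),pointer('w8'),blob(W,.488,.314,.026,.041,.06),blob(W,.58,.1695,.035,.06,.1),blob(W,.575,.228,.03,.055,.12),blob(W,.584,.1095,.03,.06,.09))
E
```

```text
[0.59502928 0.32522375 0.2052313 ]
(array([0.5933, 0.3231, 0.0788]), np.int64(89), array([-0.005 ,  0.0072]), np.float64(124.48988072517677)) (array([0.5935, 0.323 , 0.0786]), np.int64(83), array([-0.005,  0.007]), np.float64(125.49963229076585)) (np.int64(174), array([0.4908, 0.3169, 0.0432]), array([0.0157, 0.0147, 0.0043])) (np.int64(5086), array([0.5804, 0.1693, 0.0746]), array([0.0512, 0.0516, 0.029 ])) (np.int64(1535), array([0.5758, 0.2272, 0.0799]), array([0.0324, 0.0326, 0.0495])) (np.int64(2394), array([0.5845, 0.1097, 0.0683]), array([0.035 , 0.0355, 0.0167]))
```

View pics/w8.png

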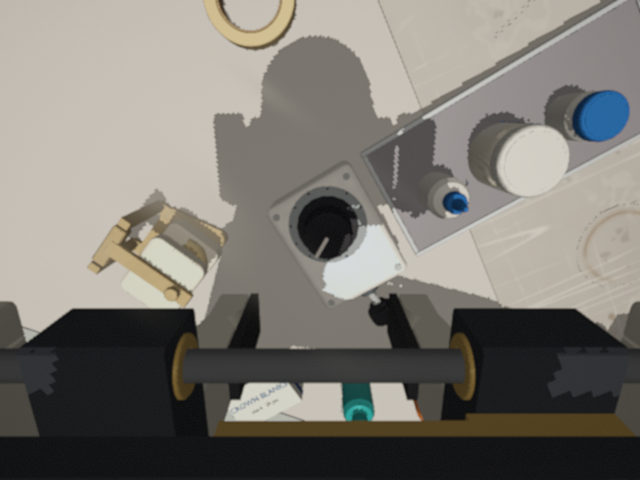

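The dial pointer is back at its start (pointer 322,246), the run knob is home (380,310), and the three stand on the plate (450,200; 530,160; 602,115). The gripper is clear, so I'll hand in.

```bash
python3 -c "
from plant import close_job
print(close_job())"
```

```text
the job is handed in; nothing more can be done
None
```

The job is handed in: the three jars and bottles present (no brown bottle was visible) stand on the plate, the dial went four clicks up and back, and the run knob was pulled out and pushed home in between; the final camera check agreed, but the hand-in gave no verdict.

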